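# Seat a bottle's stopper with the pedal press at a market herb stall

### The job

Slide the herb bottle with the raised stopper, upright and without lifting it, along the lane of the green press until it rests fully home in the V-stop under the press foot. Then press the red pedal right down to its stop and hold it there for about half a second so that the stopper is driven home, and let the pedal come back up, leaving the bottle standing in the press. Do not disturb the other goods.

Things in the scene. Friction and masses are not known exactly. Their poses are not given: they have to be found in the camera images.
- press: Green bench press for bottle stoppers, fixed to the table. Origin: on the table, under the axis of a bottle that is fully home; x points along the lane into the press (push the bottle towards +x), y left, z up. Base plate: top at z = 8 mm, x -210 to 120, y -187 to 53 mm. Behind the nest a linkage case (x 58 to 108, y -177 to 33, top z 58 mm). All offsets given in this frame.
- lane_mouth (a point): Middle of the mouth of the lane, on the plate, at x = -172, y = 0, z = 8 mm. The lane runs along y = 0 between two steel rails, tops at z = 20 mm; inside width 106 mm at the mouth, narrowing to 71 mm at x = -100 and so on to x = 20 mm.
- v_stop (a point): Apex of the steel V-stop at the lane's end, at its top edge: x = 45, y = 0, z = 58 mm. The V opens towards the robot, 90 degrees between faces, z 8 to 58 mm. A bottle touching both faces has its axis at x = y = 0.
- overhang_nose (a point): Underside of the front end of the arm over the nest: x = -10, y = 0, z = 188 mm. The arm (34 mm wide) runs back to a column at x 63 to 103, top z 218 mm; a guide bush of radius 17 mm reaches down to z 182. A gripper held straight down hits the press foot or stopper when it brings the bottle home; lean it back so the fingers point 25 to 40 degrees forward.
- press_foot (a point): Dark steel disc, 28 mm in diameter, 8 mm thick, on a 16 mm rod above the nest. This point: centre of its underside, z = 117 mm when the pedal is up, and 102 mm when the pedal is at its stop (linked to it: 50 mm per rad).
- tread (a point): Red ribbed pad, 56 (x) by 60 (y) by 8 mm, on the free end of the pedal nearest the robot. This point: centre of its upper face. Pedal up: at x = -44, y = -130, z = 70 mm of the press frame, sloping up towards the robot; pedal at its stop: at about x = -54, z = 40 mm. Push it down from above; fingers shut serve well.
- pedal (a joint): Pedal hinge, rad: 0 up (at rest), 0.30 at its stop. The hinge line is parallel to the press's y axis, at x = 50, z = 22 mm in the press frame, 105 mm along the pedal from the pad's centre. A spring returns it: about 3 N on the pad starts it, some 9 N brings it to its stop while it drives the stopper; past the stop the resistance rises steeply (15 N and more means it is at its stop).
- bottle: Squat amber bottle with a cream label, 64 mm in diameter up to 58 mm, then a shoulder up to a 28 mm neck, rim at 90 mm; about 0.27 kg. Starts upright in the mouth of the press's lane. Origin: centre of its underside (z = 8 mm when it stands on the press's plate); z up. Pushed above about 40 mm over its foot it may tip; push it low, above the rails.
- stopper (a joint): How far the stopper has been pressed into the bottle, m: 0 to 0.0015 at the start (raised), about 0.009 when home. The stopper is a pale cork with a dark wooden cap 30 mm in diameter, 4 mm thick, its top 103 mm above the bottle's underside when raised. It takes 8 N and stays where it is pressed.
- done_a: A finished amber bottle of the same shape, its stopper home (top at 94 mm), standing on the table to the left of the press. Origin: centre of underside. A bystander.
- done_b: A finished green bottle of the same shape, farther along the left of the press. Origin: centre of underside. A bystander.
- tall_bottle: Tall clear bottle, 60 mm in diameter, 190 mm high, white cap. Origin: centre of underside. A bystander.
- mug: Blue mug, 80 mm in diameter, 90 mm high. Origin: centre of underside. A bystander.
- bark_a: Stick of dark bark wood, 110 x 32 x 24 mm, lying on the table at the right. Origin: centre of underside. A bystander.
- bark_b: Another such stick of bark wood. A bystander.
- scoop: Spoon 180 mm long, lying on the table at the right. A bystander.
Things that resemble listed ones, but are neither listed nor needed, are in the scene too. What is shaped like the bottle but yellow is not meant.

How it is judged (in metres and radians):
On the way, in this order (a step that is already met when the one before it is completed fails the run):
1. the bottle stands home in the nest (within 7 mm) with its stopper still raised and the pedal up (horizontal distance between bottle and press below 0.007 m and z of bottle in the frame of press below 0.014 m and angle between bottle's own z axis and vertical below 0.08 rad and value of joint stopper below 0.004 m and value of joint pedal below 0.05 rad), for 0.2 s.
2. the robot presses the pedal's pad down to its stop (beyond 0.275 rad) and holds it 0.3 s, the stopper driven in by more than 6.5 mm, the bottle in the nest (value of joint pedal above 0.275 rad and contact force between any of the fingers, the arm and pedal above 1 N and value of joint stopper above 0.0065 m and horizontal distance between bottle and press below 0.007 m and angle between bottle's own z axis and vertical below 0.08 rad), for 0.3 s.
At the end, for the whole second after the job is handed in: The bottle stands upright (within 0.08 rad) and at rest on the press's plate, its axis within 7 mm of the nest's centre, its stopper pressed in by more than 6.5 mm, and the pedal is back up (below 0.03 rad) (horizontal distance between bottle and press below 0.007 m and z of bottle in the frame of press below 0.014 m and angle between bottle's own z axis and vertical below 0.08 rad and value of joint stopper above 0.0065 m and value of joint pedal below 0.03 rad and linear speed of bottle below 0.01 m/s); the robot touches nothing.
It fails at once if the bottle is tipped by more than 0.3 rad (angle between bottle's own z axis and vertical above 0.3 rad).
It fails at once if the bottle is lifted more than 15 mm off the press's plate (z of bottle in the frame of press above 0.023 m).
It fails at once if one of the other goods is moved by more than 30 mm (distance of any of done_a, done_b, tall_bottle, mug, bark_a, bark_b, scoop from where it was at the start of the episode above 0.03 m).
It also fails if it takes over 51 s, if anything falls off the work surface, if the arm or the gripper's body presses on something with over 40 N, if the wrist force passes 120 N, or if a joint passes its speed limit or range.

### The arm

A 6-joint arm with a two-finger parallel gripper is mounted at the origin on the work surface. World frame = base frame: x ahead of the robot, y to its left, z up, the work surface at z = 0. Lengths are in mm, angles in rad, forces in N, time in s.
With the tool pointing down it reaches from about 250 to 775 mm from the base axis. Payload 8.9 kg.
Tool frame: the origin (TCP) lies at the very end of the fingers, on their centre line; the grasp point (between the pads) lies 19 mm behind it; z points along the fingers, y is the direction in which the jaws open and shut (so a half turn about z gives the same grasp; the last joint's range is limited). The gripper opens to 85 mm and grips with 20 to 120 N. Pads are 22 mm wide; open, the fingers measure 114 mm over their backs; the gripper's body (76 mm by 85 mm) begins 54 mm behind the grasp point. The pads swing forward as they close: fully open they stand 13 mm farther back than shut.
Start: joints at [-1.473, 0.291, -0.153, 1.127, 0, 1.431], TCP at [123.163, -510.347, 231.305] pointing down, gripper open.
Joint ranges: [-2.52, 2.52], [-0.91, 1.74], [-1.3, 1.37], [-1.96, 2.02], [-1.52, 1.47], [-3.14, 3.14]. Speed limits (rad/s): [2.22, 2.22, 2.79, 3.14, 3.14, 3.14].

### API

Orientations are given as a unit quaternion [x, y, z, w].
In Python, from rig import telemetry, cams, workorder gives the robot as it stands.
- The arm moves only by the tool play_rows, never from a script. Its argument "moves" is one flat list of numbers, 5 for each row, row after row: the opening, from 0 (shut) to 1 (fully open), then the shift along the tool's x, y, z in mm, then the turn about the tool's z in rad. A call has 1 to 5 rows; each row is the pose to reach, as a shift and turn from the pose commanded when the call began, along the tool's axes at that moment; what a row does not reach only later rows make up. A row lasts 1/10 s, in which the tool goes at most 50 mm and 8.59 degrees, less where a joint would pass 70% of its speed; a pose out of reach is approached as far as the arm can. A call with a gripper value outside its range is refused whole. The fingers move at their own pace and stop on an object; "force" is the grip in N (left out, the last holds). Time passes only in rows, so rows that repeat a pose let the fingers close. It gives the time, the measured TCP pose, the force and the opening at its end, in the units of the state.
- telemetry.sense(): the state, without advancing time (a new reading comes with each control period).
- cams.read_camera(name): name is "scene" or "side" or "wrist"; returns the picture (400x640x3 uint8, red, green, blue); there is no depth.
- cams.camera_params(name): a dict with "fx", "fy", "cx", "cy" (pixels), "xyz" and "rotation" of the camera in the world; the wrist camera has in their place "hand_eye" (4x4, takes a point from camera to tool coordinates, whose origin is the TCP and whose axes are the flange's). Camera axes: x right, y down, z forward; pixel columns grow to the right and rows downward; lengths in mm; the calibration is good to about 2 mm. A picture is of the moment at which its call begins: read the wrist's pose just before it. camera_params takes no time and is no camera call.
- workorder.sign_off(): hands the job in, once; it reports no verdict.
Trained networks look in the newest picture that a camera, given by its name, has taken for a name from the list of things; names that differ only in an ending like _2 or _b are one class to them, and where a whole thing is asked for, a point or a joint stands for the part that bears it (a point fixed in the world has none). Each returns a list of dicts, best first, with "conf" (0 to 1); they miss things now and then, are a little off and sometimes report something else, mostly with a low value. They report only what shows in the picture. A call takes as long as a camera call. They do not tell look-alikes from the thing itself.
- cams.boxes_of(camera, thing): "centre" ([x, y, z] in mm, in world coordinates, good to about 4 mm: the middle of the surface that is visible of it).
- cams.outline_of(camera, thing): "mask" (400x640 bool, what is visible of it).
- cams.spot_point(camera, thing): "centre" ([x, y, z] in mm, in world coordinates, good to about 4 mm: a listed point, or the origin of a listed thing).
The state is a dict: "time": time; "q": joint angles; "joint_velocities": joint speeds; "joint_torque": joint torques, N m; "tcp_pos": TCP position; "eef_rot": TCP orientation; "contact_force": force on the tool from outside, world axes, zero at the start; "wrist_torque": the same for the moment, N m; "gripper_width": finger opening in mm.
Only numpy, scipy, OpenCV 4.12 (cv2) and the standard library are available. Lean on these libraries where they do the work, as an engineer would, in place of code of your own. Each camera call takes 0.05 s, during which the arm holds its last target. There are 200 camera calls.

## Working session

There is one attempt and no reset: what is moved stays moved. The work goes in short steps, Python scripts to look and compute and a tool call to move; the robot and the scene stay as the last step left them, time stands still between calls to the robot, and variables do not carry over. Pictures are saved under pics/ and viewed, about 8 in all and at most 12, crops included, and the job is handed in when it is done.

Besides the shell and the picture viewer there is one more tool, called by a JSON object that holds its "fn" and its "kwargs", one argument or row to a line. play_rows: Moves the arm, as the interface text tells. Its arguments: {"type":"object","properties":{"moves":{"type":"array"},"force":{"type":"number"}},"required":["moves"]}

```bash
mkdir -p pics; ls
python3 - <<'E'
from rig import telemetry, cams
import cv2, numpy as np
s=telemetry.sense(); print(s['time'],s['tcp_pos'],s['eef_rot'],s['contact_force'],s['gripper_width'])
a=cams.read_camera("scene"); b=cams.read_camera("side")
cv2.imwrite("pics/a.png",cv2.cvtColor(np.vstack([a,b]),cv2.COLOR_RGB2BGR)[:, :] if 0 else cv2.resize(cv2.cvtColor(np.vstack([a,b]),cv2.COLOR_RGB2BGR),(480,600)))
cv2.imwrite("pics/scene.png",cv2.cvtColor(a,cv2.COLOR_RGB2BGR))
for c in("scene","side"):
  p=cams.camera_params(c); print(c,p['xyz'])
  for t in("press","lane_mouth","v_stop","overhang_nose","press_foot","tread","bottle","stopper","done_a","tall_bottle","mug"):
    try: print(c,t,[(np.round(d['centre'],0).tolist(),round(d['conf'],2)) for d in cams.spot_point(c,t)])
    except Exception as e: print(t,e)
print(telemetry.sense()['time'])
E
```

```text
pics
0.0 [ 123.10342629 -509.92295461  230.74526645] [ 9.93001370e-01  1.18101093e-01  1.03867814e-05 -6.40895234e-04] [ 0.61826519  0.2429076  -0.16206399] 85.40834729956521
scene [1197.91295331 -962.17354278 1006.30973628]
scene press [([631.0, 56.0, -4.0], 0.8)]
scene lane_mouth [([464.0, 34.0, 7.0], 0.65)]
scene v_stop [([673.0, 64.0, 66.0], 0.64), ([603.0, -77.0, 71.0], 0.64)]
scene overhang_nose [([622.0, 51.0, 190.0], 0.83)]
scene press_foot [([633.0, 58.0, 120.0], 0.56), ([536.0, 45.0, 9.0], 0.29), ([631.0, 55.0, -3.0], 0.18)]
scene tread [([601.0, -75.0, 74.0], 0.8)]
scene bottle [([534.0, 44.0, 5.0], 0.81), ([538.0, 320.0, -1.0], 0.77), ([329.0, 101.0, 2.0], 0.62)]
stopper it knows: bark, bottle, done, lane_mouth, mug, overhang_nose, press, press_foot, scoop, tall_bottle, tread, v_stop
scene done_a [([534.0, 174.0, 3.0], 0.79), ([673.0, 204.0, -1.0], 0.72)]
scene tall_bottle [([648.0, 424.0, 1.0], 0.62)]
scene mug [([418.0, -316.0, -5.0], 0.74), ([383.0, 419.0, 0.0], 0.62)]
side [143.32819342 788.38018562 968.01497697]
side press [([631.0, 53.0, 0.0], 0.61)]
side lane_mouth [([463.0, 33.0, 6.0], 0.85)]
side v_stop [([676.0, 61.0, 59.0], 0.59), ([622.0, 58.0, 187.0], 0.51)]
side overhang_nose [([620.0, 55.0, 186.0], 0.71)]
side press_foot [([633.0, 57.0, 117.0], 0.6)]
side tread [([606.0, -76.0, 67.0], 0.62)]
side bottle [([534.0, 44.0, 7.0], 0.79), ([329.0, 99.0, -2.0], 0.79), ([545.0, 316.0, 5.0], 0.55)]
stopper it knows: bark, bottle, done, lane_mouth, mug, overhang_nose, press, press_foot, scoop, tall_bottle, tread, v_stop
side done_a [([534.0, 172.0, 3.0], 0.81), ([670.0, 204.0, 1.0], 0.72)]
side tall_bottle [([646.0, 423.0, 2.0], 0.74)]
side mug [([381.0, 418.0, -1.0], 0.96), ([647.0, 423.0, 1.0], 0.58)]
1.1
```

View pics/scene.png

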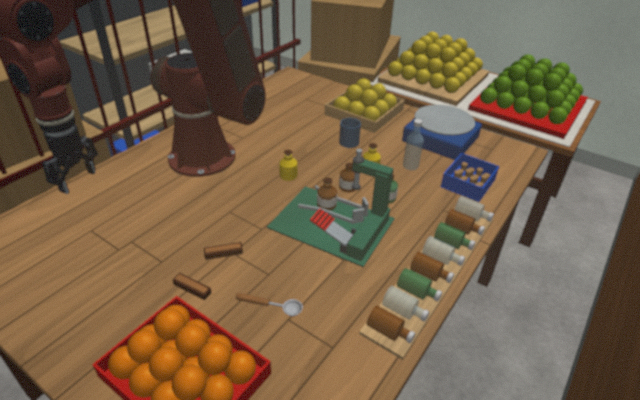

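The scene shows the amber bottle in the lane mouth at about px (327,190), the red tread at (322,220) and the press column at (380,195). The yellow look-alikes are at (288,165) and (372,155). Both cameras agree that the press origin is near (631,56) with yaw about 0.137, and that the bottle is at x≈-97 in the lane.

The moves can't tilt the tool. So I'll push with the back of the open front finger, jaws along the lane, which keeps the gripper body well behind the press foot.

```bash
cat > h.py <<'E'
from rig import telemetry, cams
import numpy as np, cv2
from scipy.spatial.transform import Rotation as R
O=np.array([630.5,55.5,0]); YAW=.135
P=R.from_euler('z',YAW)
def w(p): return O+P.apply(p)
def st():
    s=telemetry.sense(); r=R.from_quat(s['eef_rot']); m=r.as_matrix()
    print('t',round(s['time'],2),'tcp',np.round(s['tcp_pos'],1),'press',np.round(P.inv().apply(s['tcp_pos']-O),1),'yaw_y-lane',round(float(np.arctan2(m[1,1],m[0,1])-YAW),3),'F',np.round(s['contact_force'],1),'w',round(s['gripper_width'],1),'q',np.round(s['q'],2))
    return s,r
def to(p):
    s,r=st(); print('shift to',p,'->',np.round(r.inv().apply(w(p)-s['tcp_pos']),1))
E
python3 -c "
from h import *
to([-178,0,231])"
```

```text
t 1.1 tcp [ 123.2 -510.3  231.3] press [-578.9 -492.4  231.3] yaw_y-lane -1.469 F [ 0.2 -0.  -0.7] w 85.3 q [-1.47  0.29 -0.15  1.13 -0.    1.43]
shift to [-178, 0, 231] -> [ 4.488e+02 -4.491e+02  3.000e-01]
```

{"fn": "play_rows", "kwargs": {
  "moves": [1,35,-35,0,-0.14,1,70,-70,0,-0.28,1,105,-105,0,-0.42,1,140,-140,0,-0.56,1,175,-173,0,-0.7]
}}

```text
time: 1.6
tcp_pos: [253.2, -299.3, 231.4]
eef_rot: [0.891, 0.454, 0.0, 0.0]
contact_force: [0.4, -0.5, 0.4]
gripper_width: 85.3
```

```bash
python3 -c "
from h import *
to([-178,0,231])"
```

```text
t 1.6 tcp [ 253.2 -299.3  231.4] press [-421.6 -300.8  231.4] yaw_y-lane -0.764 F [ 0.4 -0.5  0.4] w 85.3 q [-1.06  0.04 -0.47  1.07  0.    1.14]
shift to [-178, 0, 231] -> [385.8 -32.1   0.4]
```

{"fn": "play_rows", "kwargs": {
  "moves": [1,47,-4,0,-0.14,1,94,-8,0,-0.28,1,141,-12,0,-0.42,1,188,-16,0,-0.56,1,235,-20,0,-0.7]
}}

```text
time: 2.1
tcp_pos: [376.6, -98.2, 231.7]
eef_rot: [0.681, 0.732, 0.0, 0.001]
contact_force: [0.6, -1.3, -0.1]
gripper_width: 85.3
```

```bash
python3 -c "
from h import *
to([-178,0,120])"
```

```text
t 2.1 tcp [376.6 -98.2 231.7] press [-272.3 -118.1  231.7] yaw_y-lane -0.063 F [ 0.6 -1.3 -0.1] w 85.3 q [-0.44  0.03 -0.47  1.07 -0.    1.06]
shift to [-178, 0, 120] -> [123.9  86.5 111.7]
```

{"fn": "play_rows", "kwargs": {
  "moves": [1,35,25,20,-0.03,1,70,50,50,-0.06,1,100,70,80,-0.065,1,124,86,110,-0.065,1,124,86,110,-0.065]
}}

```text
time: 2.6
tcp_pos: [452.3, 32.2, 118.0]
eef_rot: [0.658, 0.753, -0.001, -0.002]
contact_force: [-1.2, 0.4, 0.5]
gripper_width: 85.4
```

Run:
```python
from h import *
to([-178,0,16])
im={}
for c in("scene","side","wrist"):
  im[c]=cams.read_camera(c)
  for t in("lane_mouth","v_stop","press","bottle","tread","press_foot"):
    print(c,t,[(np.round(P.inv().apply(np.array(d['centre'])-O),0).tolist(),round(d['conf'],2)) for d in cams.spot_point(c,t)])
# close crops around the lane
cr=[cv2.resize(im["scene"][150:270,250:410],(640,480)), ]
p=cams.camera_params("side"); Rm=np.array(p['rotation']); q=Rm.T@(w([-60,0,50])-np.array(p['xyz']))
u,v=int(p['fx']*q[0]/q[2]+p['cx']),int(p['fy']*q[1]/q[2]+p['cy']); print('side px',u,v)
a=cv2.resize(im["scene"][150:270,250:410],(400,300),interpolation=cv2.INTER_CUBIC)
u=np.clip(u,80,560);v=np.clip(v,60,340)
b=cv2.resize(im["side"][v-60:v+60,u-80:u+80],(400,300),interpolation=cv2.INTER_CUBIC)
c=cv2.resize(im["wrist"],(480,300))
o=np.vstack([np.hstack([a,b]),np.hstack([c,np.zeros((300,320,3),np.uint8)])])
cv2.imwrite("pics/b.png",cv2.cvtColor(o,cv2.COLOR_RGB2BGR))
```

```text
t 2.6 tcp [452.3  32.2 118. ] press [-179.7    0.9  118. ] yaw_y-lane -0.001 F [-1.2  0.4  0.5] w 85.4 q [-0.09  0.26 -0.51  0.8   0.    1.35]
shift to [-178, 0, 16] -> [ -1.1   2.2 102. ]
scene lane_mouth [([-168.0, -2.0, 11.0], 0.72), ([64.0, 144.0, 3.0], 0.29)]
scene v_stop [([-169.0, -0.0, 9.0], 0.72), ([48.0, 1.0, 65.0], 0.62)]
scene press [([1.0, -3.0, -1.0], 0.66)]
scene bottle [([-93.0, -0.0, 9.0], 0.93), ([-54.0, 274.0, -2.0], 0.71), ([-290.0, 86.0, 0.0], 0.68)]
scene tread [([-48.0, -129.0, 67.0], 0.75)]
scene press_foot [([5.0, 2.0, 119.0], 0.43)]
side lane_mouth [([-170.0, 2.0, 6.0], 0.6)]
side v_stop [([48.0, 1.0, 58.0], 0.94)]
side press [([1.0, -1.0, -1.0], 0.89)]
side bottle [([-293.0, 90.0, -1.0], 0.89), ([-47.0, 272.0, 4.0], 0.7), ([-94.0, 3.0, 9.0], 0.58)]
side tread [([-45.0, -129.0, 67.0], 0.98), ([-170.0, 3.0, 8.0], 0.7)]
side press_foot [([1.0, 1.0, 119.0], 0.67), ([68.0, 362.0, -1.0], 0.51)]
wrist lane_mouth [([-172.0, 2.0, 9.0], 0.8)]
wrist v_stop []
wrist press [([6.0, -4.0, -2.0], 0.85)]
wrist bottle [([-95.0, 2.0, 4.0], 0.78), ([-293.0, 94.0, -1.0], 0.78)]
wrist tread []
wrist press_foot []Traceback (most recent call last):
  File "<stdin>", line 10, in <module>
ValueError: matmul: Input operand 1 has a mismatch in its core dimension 0, with gufunc signature (n?,k),(k,m?)->(n?,m?) (size 3 is different from 4)
```

{"fn": "play_rows", "kwargs": {
  "moves": [1,-1,-22,0,0,1,-1,-22,35,0,1,-1,-22,70,0,1,-1,-22,102,0,1,-1,-22,102,0]
}}

```text
time: 4.15
tcp_pos: [428.8, 25.9, 16.6]
eef_rot: [0.659, 0.752, -0.002, -0.002]
contact_force: [-0.1, 0.3, 0.1]
gripper_width: 85.4
```

```bash
cat >> h.py <<'E'
def shot(name,pt,hs=60):
    T=[]
    for c in("scene","side"):
        im=cams.read_camera(c); p=cams.camera_params(c); q=np.array(p['rotation'])
        Rm=R.from_quat(q) if q.size==4 else R.from_matrix(q)
        v=Rm.inv().apply(w(pt)-np.array(p['xyz'])); u=int(p['fx']*v[0]/v[2]+p['cx']); v=int(p['fy']*v[1]/v[2]+p['cy'])
        u=np.clip(u,hs,640-hs); v=np.clip(v,hs,400-hs); print(c,'crop at',u,v)
        T.append(cv2.resize(im[v-hs:v+hs,u-hs:u+hs],(400,400),interpolation=cv2.INTER_CUBIC))
    cv2.imwrite("pics/%s.png"%name,cv2.cvtColor(np.hstack(T),cv2.COLOR_RGB2BGR))
def find(*ts):
    for c in("scene","side"):
        for t in ts: print(c,t,[(np.round(P.inv().apply(np.array(d['centre'])-O),0).tolist(),round(d['conf'],2)) for d in cams.spot_point(c,t)])
E
python3 -c "
from h import *
st(); shot('c',[-90,0,60])"
```

```text
t 4.15 tcp [428.8  25.9  16.6] press [-203.8   -2.2   16.6] yaw_y-lane -0.004 F [-0.1  0.3  0.1] w 85.4 q [-0.11  0.38 -0.69  0.5  -0.    1.33]
scene crop at 327 193
side crop at 312 228
```

View pics/c.png

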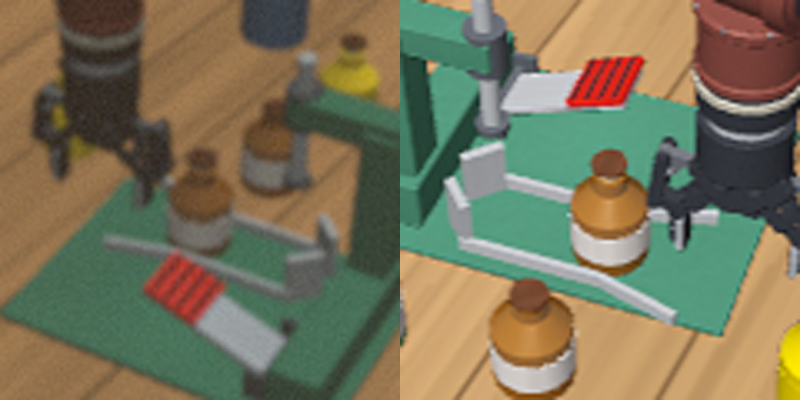

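The side crop shows the knuckle at about (655,180) standing out past the front finger's tip at (680,235). The knuckle must not reach the bottle's shoulder, so I'll measure it with an overlay.

Run:
```python
from h import *
s,r=st(); tp=P.inv().apply(s['tcp_pos']-O)
c="side"; im=cams.read_camera(c); p=cams.camera_params(c); q=np.array(p['rotation'])
Rm=R.from_quat(q) if q.size==4 else R.from_matrix(q)
def px(x,z,y=0):
    v=Rm.inv().apply(w([x,y,z])-np.array(p['xyz'])); return np.array([p['fx']*v[0]/v[2]+p['cx'],p['fy']*v[1]/v[2]+p['cy']])
c0=px(tp[0]+62,70); k=10
x0,y0=int(c0[0])-40,int(c0[1])-30
o=cv2.resize(im[y0:y0+60,x0:x0+80],(800,600),interpolation=cv2.INTER_CUBIC)
o=np.ascontiguousarray(o)
T=lambda a:tuple(int(t) for t in (a+0.5-[x0,y0])*k)
for dx in (30,43,57,70,85): cv2.line(o,T(px(tp[0]+dx,10,tp[1])),T(px(tp[0]+dx,120,tp[1])),(255,255,0) if dx!=57 else (255,0,0),1)
for z in range(10,121,20):
    cv2.line(o,T(px(tp[0]+30,z,tp[1])),T(px(tp[0]+85,z,tp[1])),(0,255,255),1); cv2.putText(o,str(z),T(px(tp[0]+85,z,tp[1])),0,.5,(0,255,255),1)
cv2.imwrite("pics/d.png",cv2.cvtColor(o,cv2.COLOR_RGB2BGR))
```

```text
t 4.25 tcp [431.4  25.6  19.6] press [-201.3   -2.8   19.6] yaw_y-lane -0.004 F [0.4 0.3 0.7] w 85.2 q [-0.11  0.38 -0.69  0.51 -0.    1.33]
```

View pics/d.png

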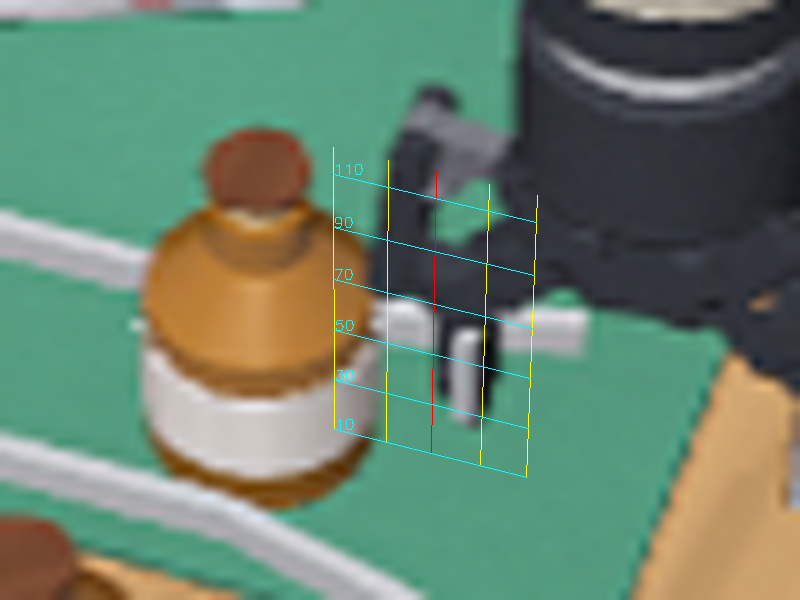

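The overlay shows the finger back at the expected +57 mm. The knuckle link bulges about 15 mm further, starting about 28 mm above the tip and sloping at 45°. If I raise the tip to about 34 mm over the bottle's foot, the link should clear the 45° shoulder and the push still stays below 40 mm. I'll advance a little and check the contact.

{"fn": "play_rows", "kwargs": {
  "moves": [1,2,0,-11,0,1,2,8,-11,0,1,2,15,-11,0,1,2,20,-11,0,1,2,25,-11,0]
}}

```text
time: 4.8
tcp_pos: [456.5, 30.9, 30.3]
eef_rot: [0.659, 0.752, -0.0, -0.0]
contact_force: [-1.8, 0.6, 1.2]
gripper_width: 85.7
```

Run:
```python
from h import *
st(); shot('e',[-100,0,60],40); find('bottle')
for i in range(4): st()
```

```text
t 4.8 tcp [456.5  30.9  30.3] press [-175.7   -1.    30.3] yaw_y-lane -0.004 F [-1.8  0.6  1.2] w 85.7 q [-0.09  0.4  -0.62  0.56 -0.    1.35]
scene crop at 325 192
side crop at 315 229
scene bottle [([-294.0, 87.0, 0.0], 0.72), ([-58.0, 274.0, -1.0], 0.72), ([-86.0, 4.0, 7.0], 0.67)]
side bottle [([-88.0, 2.0, 6.0], 0.93), ([-48.0, 271.0, 2.0], 0.81), ([-295.0, 88.0, 4.0], 0.6)]
t 5.0 tcp [456.3  30.9  30.1] press [-175.9   -0.9   30.1] yaw_y-lane -0.004 F [-0.2  0.1  0.4] w 85.4 q [-0.09  0.4  -0.62  0.56  0.    1.35]
t 5.0 tcp [456.3  30.9  30.1] press [-175.9   -0.9   30.1] yaw_y-lane -0.004 F [-0.2  0.1  0.4] w 85.4 q [-0.09  0.4  -0.62  0.56  0.    1.35]
t 5.0 tcp [456.3  30.9  30.1] press [-175.9   -0.9   30.1] yaw_y-lane -0.004 F [-0.2  0.1  0.4] w 85.4 q [-0.09  0.4  -0.62  0.56  0.    1.35]
t 5.0 tcp [456.3  30.9  30.1] press [-175.9   -0.9   30.1] yaw_y-lane -0.004 F [-0.2  0.1  0.4] w 85.4 q [-0.09  0.4  -0.62  0.56  0.    1.35]
```

View pics/e.png

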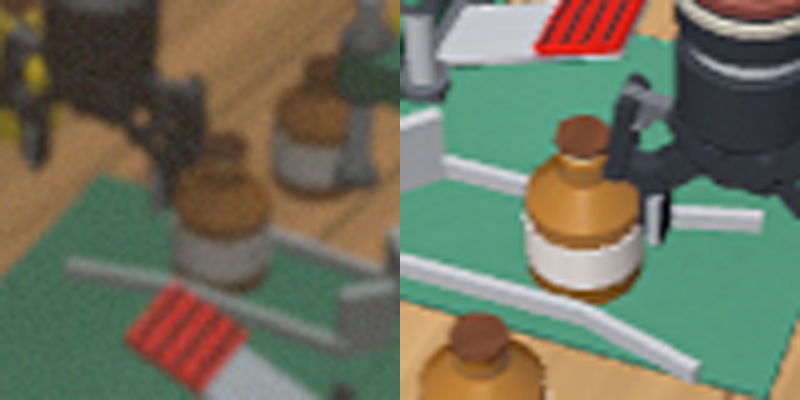

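The bottle moved with the finger and stays upright. The 89 mm TCP offset matches contact on the finger back. Now I'll push on along the lane at about 8 mm per row.

{"fn": "play_rows", "kwargs": {
  "moves": [1,1,6,0,0,1,1,14,0,0,1,1,22,0,0,1,1,30,0,0,1,1,36,0,0]
}}

```text
time: 5.5
tcp_pos: [492.9, 36.6, 30.3]
eef_rot: [0.659, 0.752, 0.0, 0.0]
contact_force: [-1.9, -0.0, -0.9]
gripper_width: 85.3
```

{"fn": "play_rows", "kwargs": {
  "moves": [1,0,6,0,0,1,0,14,0,0,1,0,22,0,0,1,0,29,0,0,1,0,34,0,0]
}}

```text
time: 6.0
tcp_pos: [526.3, 41.0, 30.3]
eef_rot: [0.659, 0.752, 0.0, 0.0]
contact_force: [-0.2, -0.0, 1.0]
gripper_width: 85.3
```

Run:
```python
from h import *
st(); shot('f',[-40,0,80],45); find('bottle'); st()
```

```text
t 6.0 tcp [526.3  41.   30.3] press [-105.2   -0.3   30.3] yaw_y-lane -0.004 F [-0.2 -0.   1. ] w 85.3 q [-0.06  0.5  -0.43  0.64 -0.    1.38]
scene crop at 342 193
side crop at 294 219
scene bottle [([-18.0, -0.0, 6.0], 0.85), ([-55.0, 270.0, 1.0], 0.77), ([-290.0, 88.0, 2.0], 0.74)]
side bottle [([-15.0, 3.0, 10.0], 0.81), ([-292.0, 84.0, 2.0], 0.77), ([-49.0, 273.0, 3.0], 0.58)]
t 6.2 tcp [525.7  41.   30.3] press [-105.8   -0.2   30.3] yaw_y-lane -0.004 F [-0.8  0.1  0.3] w 85.2 q [-0.06  0.5  -0.43  0.64  0.    1.38]
```

View pics/f.png

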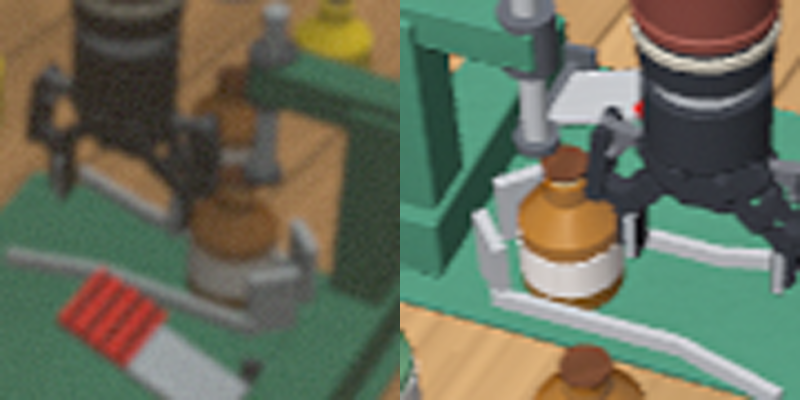

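The bottle is about 17 mm short of home, upright, with the stopper raised and the gripper clear of the foot. I'll finish in small steps and watch the force.

{"fn": "play_rows", "kwargs": {
  "moves": [1,0,5,0,0,1,0,9,0,0,1,0,12,0,0,1,0,14,0,0,1,0,15,0,0]
}}

```text
time: 6.7
tcp_pos: [540.6, 43.0, 30.3]
eef_rot: [0.659, 0.752, 0.0, -0.0]
contact_force: [-0.9, -0.3, 0.6]
gripper_width: 85.3
```

{"fn": "play_rows", "kwargs": {
  "moves": [1,0,1,0,0,1,0,2,0,0,1,0,2,0,0]
}}

```text
time: 7.0
tcp_pos: [542.5, 43.2, 30.3]
eef_rot: [0.659, 0.752, 0.0, 0.0]
contact_force: [-1.1, 0.6, -0.8]
gripper_width: 85.6
```

Run:
```python
from h import *
st(); shot('g',[-40,0,80],45); find('bottle'); st()
```

```text
t 7.0 tcp [542.5  43.2  30.3] press [-88.9  -0.3  30.3] yaw_y-lane -0.004 F [-1.1  0.6 -0.8] w 85.6 q [-0.05  0.52 -0.38  0.67  0.    1.38]
scene crop at 342 193
side crop at 294 219
scene bottle [([-291.0, 87.0, -3.0], 0.92), ([1.0, 5.0, 4.0], 0.88), ([-56.0, 276.0, 0.0], 0.58), ([-78.0, 134.0, 3.0], 0.5)]
side bottle [([-0.0, 4.0, 9.0], 0.84), ([-49.0, 273.0, 7.0], 0.84), ([-291.0, 85.0, 2.0], 0.7)]
t 7.2 tcp [542.4  43.2  30.3] press [-88.9  -0.3  30.3] yaw_y-lane -0.004 F [-0.9 -0.2 -1. ] w 85.2 q [-0.05  0.52 -0.38  0.67  0.    1.38]
```

No stop force yet. I'll creep 1 mm at a time.

{"fn": "play_rows", "kwargs": {
  "moves": [1,0,0.5,0,0,1,0,1,0,0,1,0,1,0,0]
}}

```text
time: 7.5
tcp_pos: [542.9, 43.2, 30.3]
eef_rot: [0.659, 0.752, -0.0, -0.0]
contact_force: [-4.0, -1.4, 2.7]
gripper_width: 85.5
```

{"fn": "play_rows", "kwargs": {
  "moves": [1,0,0.5,0,0,1,0,1,0,0,1,0,1,0,0]
}}

```text
time: 7.8
tcp_pos: [543.3, 43.0, 30.1]
eef_rot: [0.659, 0.752, -0.001, -0.0]
contact_force: [-7.3, -4.0, 3.4]
gripper_width: 85.4
```

{"fn": "play_rows", "kwargs": {
  "moves": [1,0,0.5,0,0,1,0,1,0,0,1,0,1,0,0]
}}

```text
time: 8.1
tcp_pos: [543.7, 42.9, 30.0]
eef_rot: [0.66, 0.752, -0.002, -0.001]
contact_force: [-7.3, -5.1, 4.3]
gripper_width: 85.6
```

The force rose to about 9 N, so the bottle is bearing on the V. Checking.

Run:
```python
from h import *
st(); shot('h',[-30,0,70],40); find('bottle','v_stop','press_foot'); st()
```

```text
t 8.1 tcp [543.7  42.9  30. ] press [-87.7  -0.8  30. ] yaw_y-lane -0.005 F [-7.3 -5.1  4.3] w 85.6 q [-0.05  0.53 -0.38  0.67 -0.    1.39]
scene crop at 345 196
side crop at 291 220
scene bottle [([-289.0, 89.0, 4.0], 0.9), ([4.0, 2.0, 6.0], 0.84), ([-56.0, 275.0, 1.0], 0.49)]
scene v_stop [([48.0, 3.0, 62.0], 0.82), ([4.0, 1.0, 120.0], 0.17)]
scene press_foot [([0.0, -2.0, 121.0], 0.43)]
side bottle [([-50.0, 271.0, 5.0], 0.85), ([-4.0, 4.0, 5.0], 0.83), ([-294.0, 84.0, 3.0], 0.7)]
side v_stop [([47.0, 2.0, 57.0], 0.82)]
side press_foot [([2.0, 1.0, 116.0], 0.59)]
t 8.5 tcp [543.7  42.9  30. ] press [-87.7  -0.8  30. ] yaw_y-lane -0.005 F [-8.6 -4.4  3.4] w 85.1 q [-0.05  0.53 -0.38  0.67 -0.    1.39]
```

View pics/h.png

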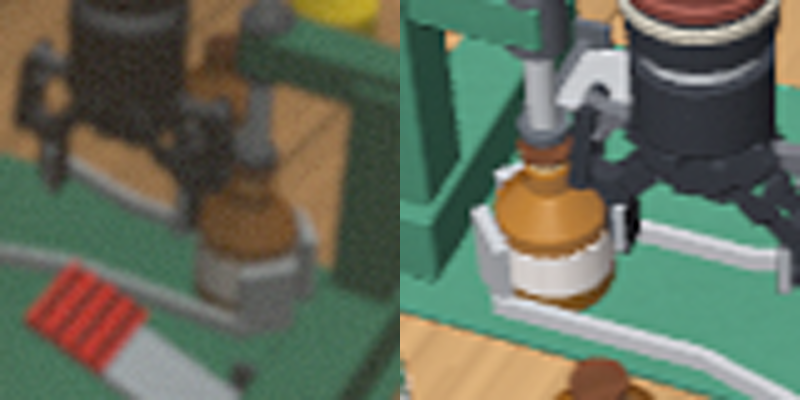

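The side view shows the bottle in the V under the foot, upright, with the gripper clear. The lateral force suggests it bears mainly on the left face. I'll drag a few mm towards -y while pushing, so that it seats on both faces.

{"fn": "play_rows", "kwargs": {
  "moves": [1,-1,0,0,0,1,-2,0.5,0,0,1,-3,1,0,0,1,-4,1,0,0,1,-4,1.5,0,0]
}}

```text
time: 9.0
tcp_pos: [546.7, 39.6, 30.2]
eef_rot: [0.659, 0.752, -0.0, -0.0]
contact_force: [-7.8, -1.6, 4.3]
gripper_width: 85.5
```

Run:
```python
from h import *
st(); 
for i in range(2): find('bottle','v_stop'); cams.read_camera('scene'); cams.read_camera('side')
st()
```

```text
t 9.0 tcp [546.7  39.6  30.2] press [-85.2  -4.5  30.2] yaw_y-lane -0.004 F [-7.8 -1.6  4.3] w 85.5 q [-0.06  0.53 -0.37  0.67 -0.    1.38]
scene bottle [([-289.0, 89.0, 4.0], 0.9), ([4.0, 2.0, 6.0], 0.84), ([-56.0, 275.0, 1.0], 0.49)]
scene v_stop [([48.0, 3.0, 62.0], 0.82), ([4.0, 1.0, 120.0], 0.17)]
side bottle [([-50.0, 271.0, 5.0], 0.85), ([-4.0, 4.0, 5.0], 0.83), ([-294.0, 84.0, 3.0], 0.7)]
side v_stop [([47.0, 2.0, 57.0], 0.82)]
scene bottle [([-291.0, 90.0, 1.0], 0.95), ([2.0, -1.0, 8.0], 0.88), ([-57.0, 272.0, 0.0], 0.65), ([-79.0, 130.0, 3.0], 0.31)]
scene v_stop [([45.0, 2.0, 61.0], 0.96)]
side bottle [([-49.0, 274.0, 4.0], 0.87), ([-292.0, 87.0, 2.0], 0.75), ([-1.0, 3.0, 5.0], 0.58), ([-259.0, -337.0, -4.0], 0.42)]
side v_stop [([47.0, 0.0, 60.0], 0.59)]
t 9.6 tcp [546.6  39.7  30.1] press [-85.2  -4.4  30.1] yaw_y-lane -0.004 F [-5.9 -1.6  2. ] w 85.5 q [-0.06  0.53 -0.37  0.67 -0.    1.38]
```

The reaction is now purely along the lane axis, so both faces bear. Now I'll retreat, raise, shut the fingers and go to the tread.

{"fn": "play_rows", "kwargs": {
  "moves": [1,0,-6,0,0,1,0,-20,0,0,1,0,-45,0,0,1,0,-60,-40,0,1,0,-60,-90,0]
}}

```text
time: 10.1
tcp_pos: [484.2, 32.2, 119.6]
eef_rot: [0.659, 0.752, -0.001, -0.002]
contact_force: [2.3, 0.3, 0.3]
gripper_width: 85.5
```

Run:
```python
from h import *
to([-49,-129,110]); cams.read_camera('scene'); cams.read_camera('side'); find('bottle','tread','v_stop')
```

```text
t 10.1 tcp [484.2  32.2 119.6] press [-148.1   -3.4  119.6] yaw_y-lane -0.004 F [2.3 0.3 0.3] w 85.5 q [-0.08  0.32 -0.43  0.83  0.    1.36]
shift to [-49, -129, 110] -> [-125.2   99.7    8.9]
scene bottle [([3.0, 1.0, 8.0], 0.93), ([-56.0, 272.0, -2.0], 0.81), ([-291.0, 88.0, 2.0], 0.78)]
scene tread [([-46.0, -130.0, 71.0], 0.63)]
scene v_stop [([43.0, -0.0, 64.0], 0.87)]
side bottle [([-49.0, 269.0, 3.0], 0.86), ([-289.0, 84.0, 0.0], 0.81), ([1.0, 4.0, 9.0], 0.73)]
side tread [([-41.0, -126.0, 69.0], 0.58)]
side v_stop []
```

{"fn": "play_rows", "kwargs": {
  "moves": [0,-40,0,0,0,0,-80,20,0,0,0,-115,50,0,0,0,-125,85,0,0,0,-125,100,10,0]
}}

```text
time: 11.0
tcp_pos: [606.6, -81.0, 109.8]
eef_rot: [0.66, 0.751, 0.001, 0.001]
contact_force: [-0.0, -0.3, 0.0]
gripper_width: 12.1
```

{"fn": "play_rows", "kwargs": {
  "moves": [0,0,0,8,0,0,0,0,16,0,0,0,0,24,0,0,0,0,28,0,0,0,0,30,0]
}}

```text
time: 11.5
tcp_pos: [602.6, -78.6, 79.9]
eef_rot: [0.659, 0.752, -0.0, -0.0]
contact_force: [0.2, -1.2, -0.4]
gripper_width: 0.0
```

Run:
```python
from h import *
st(); shot('i',[-40,-70,80],50)
```

```text
t 11.5 tcp [602.6 -78.6  79.9] press [ -45.7 -129.2   79.9] yaw_y-lane -0.004 F [ 0.2 -1.2 -0.4] w 0.0 q [-0.25  0.56 -0.15  0.86 -0.    1.19]
scene crop at 332 205
side crop at 303 201
```

View pics/i.png

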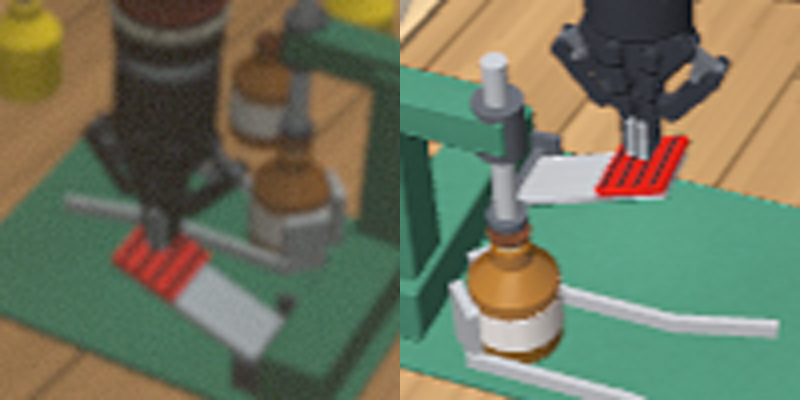

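The bottle stands in the nest in line with the foot rod, and the shut fingers are over the middle of the tread. Pressing.

{"fn": "play_rows", "kwargs": {
  "moves": [0,0,0,8,0,0,0,0,15,0,0,0,-2,22,0,0,0,-3,28,0,0,0,-4,34,0]
}}

```text
time: 12.1
tcp_pos: [598.2, -79.7, 46.2]
eef_rot: [0.659, 0.752, -0.001, -0.0]
contact_force: [-7.6, -0.7, 13.1]
gripper_width: -0.1
```

{"fn": "play_rows", "kwargs": {
  "moves": [0,0,0,2,0,0,0,0,4,0,0,0,0,5,0]
}}

```text
time: 12.4
tcp_pos: [598.4, -79.7, 41.4]
eef_rot: [0.659, 0.752, -0.001, -0.0]
contact_force: [-6.8, -0.5, 14.6]
gripper_width: 0.2
```

{"fn": "play_rows", "kwargs": {
  "moves": [0,0,0,1,0,0,0,0,2,0,0,0,0,2,0]
}}

```text
time: 12.7
tcp_pos: [598.2, -79.7, 40.0]
eef_rot: [0.659, 0.752, -0.001, -0.0]
contact_force: [-8.9, -1.5, 18.3]
gripper_width: 0.1
```

{"fn": "play_rows", "kwargs": {
  "moves": [0,0,0,1,0,0,0,0,2,0,0,0,0,2,0]
}}

```text
time: 13.0
tcp_pos: [598.2, -79.7, 39.6]
eef_rot: [0.659, 0.752, -0.001, -0.0]
contact_force: [-14.2, 0.0, 35.2]
gripper_width: -0.4
```

The steep rise to 35 N at z≈39.6 means the pedal is at its stop. Holding.

{"fn": "play_rows", "kwargs": {
  "moves": [0,0,0,0,0,0,0,0,0,0,0,0,0,0,0,0,0,0,0,0,0,0,0,0,0]
}}

```text
time: 13.5
tcp_pos: [598.2, -79.7, 39.5]
eef_rot: [0.659, 0.752, -0.001, -0.0]
contact_force: [-15.0, 0.8, 35.9]
gripper_width: 0.0
```

Run:
```python
from h import *
st(); shot('j',[-30,-60,80],45); find('bottle','press_foot','tread')
```

```text
t 13.5 tcp [598.2 -79.7  39.5] press [ -50.2 -129.6   39.5] yaw_y-lane -0.004 F [-15.    0.8  35.9] w 0.0 q [-0.25  0.6  -0.2   0.77 -0.    1.19]
scene crop at 336 205
side crop at 298 203
scene bottle [([-294.0, 91.0, -1.0], 0.91), ([-0.0, 3.0, 6.0], 0.75), ([-55.0, 273.0, -1.0], 0.57)]
scene press_foot [([2.0, 1.0, 105.0], 0.7)]
scene tread [([-57.0, -128.0, 44.0], 0.59)]
side bottle [([-293.0, 85.0, 1.0], 0.94), ([-1.0, 0.0, 10.0], 0.74), ([-50.0, 273.0, 2.0], 0.57)]
side press_foot [([3.0, 1.0, 104.0], 0.57)]
side tread [([-54.0, -129.0, 37.0], 0.63)]
```

View pics/j.png

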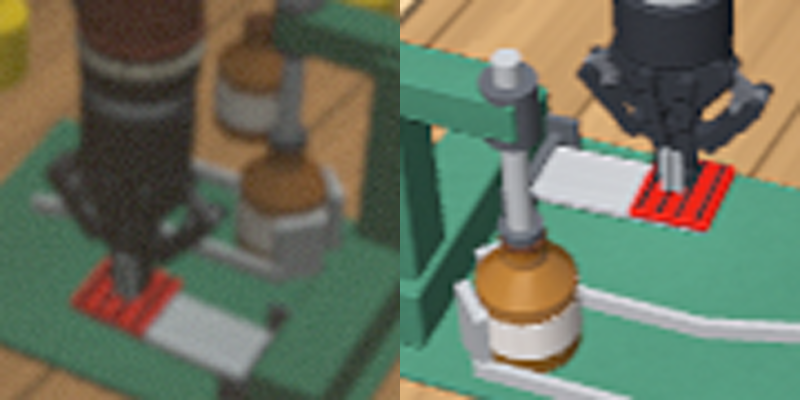

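The pedal is flat at its stop, the foot is down at about 104 mm, and the stopper is driven in with the bottle in the nest. Raising slowly to let the pedal come back.

{"fn": "play_rows", "kwargs": {
  "moves": [0,0,0,-6,0,0,0,1,-14,0,0,0,2,-22,0,0,0,3,-30,0,0,0,3,-40,0]
}}

```text
time: 14.4
tcp_pos: [602.1, -78.9, 77.4]
eef_rot: [0.659, 0.752, -0.0, -0.0]
contact_force: [0.4, 0.0, 0.0]
gripper_width: 0.1
```

{"fn": "play_rows", "kwargs": {
  "moves": [0,0,0,-30,0,0,0,-20,-60,0,0,0,-40,-80,0,0,0,-40,-80,0,0,0,-40,-80,0]
}}

```text
time: 14.9
tcp_pos: [562.4, -84.3, 157.3]
eef_rot: [0.659, 0.752, -0.0, -0.0]
contact_force: [0.0, -0.0, -0.5]
gripper_width: 0.1
```

Run:
```python
from h import *
st(); shot('k',[-30,-60,80],45); find('bottle','press_foot','tread','v_stop','done_a','mug'); st()
```

```text
t 14.9 tcp [562.4 -84.3 157.3] press [ -86.3 -129.3  157.3] yaw_y-lane -0.004 F [ 0.  -0.  -0.5] w 0.1 q [-0.28  0.42 -0.16  0.99 -0.    1.16]
scene crop at 336 205
side crop at 298 203
scene bottle [([-291.0, 86.0, 1.0], 0.88), ([-59.0, 275.0, -0.0], 0.79), ([3.0, 5.0, 8.0], 0.76)]
scene press_foot [([4.0, 4.0, 121.0], 0.64), ([-44.0, -432.0, -4.0], 0.45)]
scene tread []
scene v_stop [([43.0, 1.0, 62.0], 0.56)]
scene done_a [([-79.0, 132.0, 4.0], 0.85), ([64.0, 140.0, 1.0], 0.73)]
scene mug [([-201.0, 393.0, -3.0], 0.57)]
side bottle [([-50.0, 272.0, 2.0], 0.77), ([-295.0, 86.0, 0.0], 0.73), ([-0.0, -1.0, 8.0], 0.69)]
side press_foot [([5.0, -3.0, 117.0], 0.65)]
side tread [([-44.0, -126.0, 68.0], 0.82)]
side v_stop [([43.0, -1.0, 57.0], 0.87)]
side done_a [([59.0, 137.0, 4.0], 0.91), ([-82.0, 129.0, 3.0], 0.87), ([1.0, -0.0, 115.0], 0.21)]
side mug [([-198.0, 393.0, -3.0], 0.83)]
t 15.6 tcp [562.7 -84.2 157.3] press [ -86.  -129.4  157.3] yaw_y-lane -0.004 F [-0.6 -0.6  0.2] w -0.4 q [-0.28  0.42 -0.16  0.99 -0.    1.16]
```

View pics/k.png

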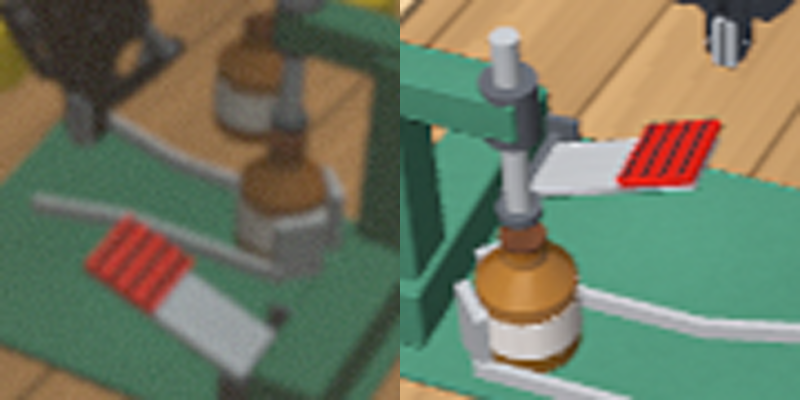

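The pedal is back up, the foot has risen clear of the lowered cap, the bottle stands in the nest and the robot is free. Handing in.

```bash
python3 -c "
from rig import workorder; print(workorder.sign_off())"
```

```text
the job is handed in; nothing more can be done
None
```

I slid the bottle home into the V-stop, pressed the pedal to its stop and held it there for about 0.5 s. I then let the pedal come back up and handed the job in at about 15.6 s. No verdict was given.

- **How it was pushed:** The moves can't tilt the tool, so I pushed with the back of the open front finger, jaws along the lane. Contact was about 34 mm above the bottle's foot, worked out from the picture. When the side force showed the bottle bearing on one face of the V, I dragged it slightly sideways. After that the push-back was straight along the lane.
- **Press:** The force rose steeply to about 35 N at the stop. The press foot read about 104 mm while held.
- **Last checks:**
  - **Bottle:** upright in the nest; the networks put it within about 1–3 mm of centre on average, though single readings scatter up to about 5 mm.
  - **Tread:** back at z≈68 mm, with the foot at about 117–121 mm. The scene camera missed the tread in that last look, so its height comes from the side camera only.
  - **Other goods:** both finished bottles and the blue mug still read where they started. I did not re-measure the tall bottle, bark sticks or scoop, but nothing went near them.
  - **Robot:** touching nothing.
- **Not measured directly:** How far the stopper went in. I judged it from the foot's height and the picture.

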